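Fish the long screwdriver out through the chassis hatch

ROBOT

A 6-joint arm with a two-finger parallel gripper is mounted at the origin on the work surface. World frame = base frame: x ahead of the robot, y to its left, z up, the work surface at z = 0. Lengths are in m, angles in degrees, forces in N, time in s.
With the tool pointing down it reaches from about 0.3 to 0.75 m from the base axis. Payload 8.5 kg.
Tool frame: the origin (TCP) lies midway between the tips of the shut fingers; the grasp point (between the pads) lies 19 mm behind it; z points along the fingers, y is the line along which they close (so a half turn about z gives the same grasp; the last joint's range is limited). The gripper opens to 85 mm and grips with 20 to 120 N. Pads are 22 mm wide; open, the fingers measure 114 mm over their backs; the gripper's body (76 mm by 85 mm) begins 54 mm behind the grasp point. The pads swing forward as they close: fully open they stand 13 mm farther back than shut.
Start: joints at [-12.336, 21.807, 74.336, -0, 83.858, -12.336], TCP at [0.55, 0, 0.201] pointing down, gripper open.
Joint ranges: [-178.18, 178.18], [-50.72, 133.34], [12.68, 142.11], [-81.47, 261.47], [9.98, 163.14], [-165.26, 165.26]. Speed limits (degrees/s): [136.94, 136.94, 180, 180, 180, 180].

INTERFACE

Orientations are given as a 3x3 rotation matrix whose columns are the frame's x, y, z axes.
In Python, from rig import env, get_image, close_job gives the robot as it stands.
- The arm moves only by the tool step_arm, never from a script. Its argument "targets" is a list of rows, each a list of 2 entries, a list of its own where there are three numbers: the shift along the tool's x, y, z as a fraction of full scale, then the turn, a rotation vector about the tool's x, y, z as a fraction of full scale. In form: [[[x, y, z], [wx, wy, wz]], ...]. A call has 1 to 10 rows; each row is the pose to reach, as a shift and turn from the pose commanded when the call began, along the tool's axes at that moment; what a row does not reach only later rows make up. Full scale, the value 1, is 0.3 m for a shift and 45 degrees for a turn. A row lasts 1/12 s, in which the tool goes at most 41.7 mm and 7.16 degrees, less where a joint would pass 70% of its speed; a pose out of reach is approached as far as the arm can. A call with a number of a shift or a turn outside -1 to 1 is refused whole. A call with a gripper value outside its range is refused whole. "jaw" is the finger opening in mm, from 0 to 85.4, set as the call begins (left out, the last holds). The fingers move at their own pace and stop on an object; "grip_force" is the grip in N (left out, the last holds). Time passes only in rows, so rows that repeat a pose let the fingers close. It gives the time, the measured TCP pose, the force, the opening and the grip force at its end, in the units of the state.
- env.observe(): the state, without advancing time (a new reading comes with each control period).
- get_image(name): name is "scene" or "side" or "wrist"; returns a dict with "img" (400x640x3 uint8, red, green, blue), "z_map" (400x640 float32, m along the optical axis (not along the pixel's ray), 0 where there is no reading), "intrinsics" (3x3 intrinsics, pixels), "rvec" (rotation vector, rad) and "tvec" (3), from world to camera coordinates, as OpenCV has them. Camera axes: x right, y down, z forward; pixel columns grow to the right and rows downward; lengths in m; the calibration is good to about 2 mm. A picture is of the moment at which its call begins.
- close_job(): hands the job in; it is judged then, once.
The state is a dict: "time_s": time; "q": joint angles; "qvel": joint speeds; "joint_efforts": joint torques, N m; "position": TCP position; "tool_rot": TCP orientation; "ft_force": force on the tool from outside, world axes, zero at the start; "wrist_torque": the same for the moment, N m; "grip_width": finger opening in m; "gripper_force": force on a finger pad.
Only numpy, scipy, OpenCV 4.12 (cv2) and the standard library are available. Lean on these libraries where they do the work, as an engineer would, in place of code of your own. Each camera call takes 0.05 s, during which the arm holds its last target. There are 200 camera calls.

TASK

Clear the two red parts cases off the open hatch of the grey chassis: set them down, not dropped, one after the other squarely on the third red case, making one straight column. Then reach through the hatch, tilt the long orange-handled screwdriver so that it comes out diagonally, and finish still holding it up in the gripper, motionless, touching nothing else and all of it at least 5 cm above the chassis top, ready to hand over. Leave the weight, fuse holder, standoff and power brick where they are.

Things in the scene. Friction and masses are not known exactly. Their poses are not given: they have to be found in the camera images.
- chassis: Grey steel power-supply chassis, fixed, hollow, 200 (x) x 320 (y) x 68 mm high; origin on the mat under its centre. Inner floor 10 mm, deck (top plate) 65 to 68 mm above the mat, walls 2 mm. Hatch: 130 x 130 mm hole in the deck, x -65..65, y -145..-15 in this frame; rest of the deck closed. Front panel, knobs and terminals reach 18 mm beyond the +x face and 6 mm beyond each end
- hatch (a point): Centre of the hatch, level with the deck's top face (68 mm above the mat)
- driver: Screwdriver 260 mm long, 0.12 kg, lying on the chassis floor, handle under the hatch, blade under the closed deck towards chassis +y. Origin: on its axis, mid-handle, 13 mm above what it lies on; +x runs to the tip. Orange 8-sided handle 110 mm long, 26 across flats (two upright); steel blade 6 mm thick, 8 mm wide at the tip. Centre of mass 20 to 45 mm tipward of the origin
- driver_tip (a point): Tip of the blade, on the axis, 205 mm from the driver's origin along its +x
- driver_butt (a point): Butt end of the handle, on the axis, 55 mm from the driver's origin along its -x
- case_base: Red closed steel parts case 170 (x) x 56 (y) x 40 (z) mm, flat top and bottom, 0.35 kg; origin at the centre of its underside; thin steel latch 6 mm proud on its +x end, hinge on its -x end. The foot of the column: stands alone on the mat
- case_a: Red closed steel parts case 170 (x) x 56 (y) x 40 (z) mm, flat top and bottom, 0.35 kg; origin at the centre of its underside; thin steel latch 6 mm proud on its +x end, hinge on its -x end. Lies on the deck bridging the hatch crosswise (its length roughly along the chassis's x), over the half of the hatch nearer the closed deck
- case_b: Red closed steel parts case 170 (x) x 56 (y) x 40 (z) mm, flat top and bottom, 0.35 kg; origin at the centre of its underside; thin steel latch 6 mm proud on its +x end, hinge on its -x end. Lies on the deck bridging the hatch crosswise beside case_a, over the other half, about 40 mm clear of it
- weight: Dull blue cast-iron weight with a knob, 74 mm diameter, 70 mm high, origin under its centre; bystander
- fuse_holder: Cream ceramic fuse holder with brass clips, 34 x 70 x 32 mm, origin under its centre; bystander
- standoff: Stubby brass hex standoff standing on end, 18 mm across, 22 mm high, origin under its centre; bystander
- power_brick: Beige plastic power brick, 100 x 55 x 33 mm, origin under its centre; bystander

How it is judged (in metres and radians):
On the way, in this order (a step that is already met when the one before it is completed fails the run):
1. one of the two cases from the hatch stands squarely on the third case, let go (((horizontal distance between case_a and case_base below 0.01 m and z of case_a in the frame of case_base between 0.036 and 0.044 m and angle between the x axis of case_a and the x axis of case_base, either way round below 0.12 rad and contact force between case_a and the fingers below 0.2 N and linear speed of case_a below 0.03 m/s) or (horizontal distance between case_b and case_base below 0.01 m and z of case_b in the frame of case_base between 0.036 and 0.044 m and angle between the x axis of case_b and the x axis of case_base, either way round below 0.12 rad and contact force between case_b and the fingers below 0.2 N and linear speed of case_b below 0.03 m/s))), for 0.2 s.
2. the other case stands squarely on top of that one, let go: a column of three (((horizontal distance between case_a and case_base below 0.01 m and z of case_a in the frame of case_base between 0.036 and 0.044 m and angle between the x axis of case_a and the x axis of case_base, either way round below 0.12 rad and horizontal distance between case_b and case_a below 0.01 m and z of case_b in the frame of case_a between 0.036 and 0.044 m and angle between the x axis of case_b and the x axis of case_a, either way round below 0.12 rad and contact force between each of case_a, case_b, case_base and the fingers below 0.2 N and linear speed of each of case_a, case_b below 0.03 m/s and angle between case_base's own z axis and vertical below 0.05 rad and height (world z) of case_base below 0.006 m) or (horizontal distance between case_b and case_base below 0.01 m and z of case_b in the frame of case_base between 0.036 and 0.044 m and angle between the x axis of case_b and the x axis of case_base, either way round below 0.12 rad and horizontal distance between case_a and case_b below 0.01 m and z of case_a in the frame of case_b between 0.036 and 0.044 m and angle between the x axis of case_a and the x axis of case_b, either way round below 0.12 rad and contact force between each of case_b, case_a, case_base and the fingers below 0.2 N and linear speed of each of case_b, case_a below 0.03 m/s and angle between case_base's own z axis and vertical below 0.05 rad and height (world z) of case_base below 0.006 m))), for 0.2 s.
At the end, for the whole second after the job is handed in: The three cases stand in one column on the mat, each within 10 mm and 0.12 rad of the one below, at rest, not touched by the fingers; the screwdriver is held still by the fingers, its tip, handle middle and butt each over 113 mm above the mat, touching neither chassis nor cases (((horizontal distance between case_a and case_base below 0.01 m and z of case_a in the frame of case_base between 0.036 and 0.044 m and angle between the x axis of case_a and the x axis of case_base, either way round below 0.12 rad and horizontal distance between case_b and case_a below 0.01 m and z of case_b in the frame of case_a between 0.036 and 0.044 m and angle between the x axis of case_b and the x axis of case_a, either way round below 0.12 rad and contact force between each of case_a, case_b, case_base and the fingers below 0.2 N and linear speed of each of case_a, case_b below 0.03 m/s and angle between case_base's own z axis and vertical below 0.05 rad and height (world z) of case_base below 0.006 m) or (horizontal distance between case_b and case_base below 0.01 m and z of case_b in the frame of case_base between 0.036 and 0.044 m and angle between the x axis of case_b and the x axis of case_base, either way round below 0.12 rad and horizontal distance between case_a and case_b below 0.01 m and z of case_a in the frame of case_b between 0.036 and 0.044 m and angle between the x axis of case_a and the x axis of case_b, either way round below 0.12 rad and contact force between each of case_b, case_a, case_base and the fingers below 0.2 N and linear speed of each of case_b, case_a below 0.03 m/s and angle between case_base's own z axis and vertical below 0.05 rad and height (world z) of case_base below 0.006 m)) and height (world z) of each of driver_tip, driver, driver_butt above 0.113 m and contact force between driver and the fingers above 1 N and linear speed of driver below 0.03 m/s and angular speed of driver below 0.3 rad/s and contact force between driver and chassis below 0.1 N and contact force between driver and case_base below 0.1 N and contact force between driver and case_a below 0.1 N and contact force between driver and case_b below 0.1 N); the arm keeps its last pose, push and grip.
It fails at once if the blue iron weight is shifted more than 25 mm or tipped (distance of weight from where it was at the start of the episode above 0.025 m or angle between weight's own z axis and vertical above 0.3 rad).
It fails at once if the cream fuse holder is shifted more than 25 mm or tipped (distance of fuse_holder from where it was at the start of the episode above 0.025 m or angle between fuse_holder's own z axis and vertical above 0.3 rad).
It fails at once if the brass standoff is shifted more than 25 mm or tipped (distance of standoff from where it was at the start of the episode above 0.025 m or angle between standoff's own z axis and vertical above 0.3 rad).
It fails at once if the beige power brick is shifted more than 25 mm or tipped (distance of power_brick from where it was at the start of the episode above 0.025 m or angle between power_brick's own z axis and vertical above 0.3 rad).
It fails at once if a red case is dropped (falls free faster than 0.5 m/s) ((linear speed of case_a above 0.5 m/s and contact force between case_a and the fingers below 0.1 N) or (linear speed of case_b above 0.5 m/s and contact force between case_b and the fingers below 0.1 N)).
It also fails if it takes over 72 s, if anything falls off the work surface, if the arm or the gripper's body presses on something with over 40 N, if the wrist force passes 120 N, or if a joint passes its speed limit or range.

## Working session

There is one attempt and no reset: what is moved stays moved. The work goes in short steps, Python scripts to look and compute and a tool call to move; the robot and the scene stay as the last step left them, time stands still between calls to the robot, and variables do not carry over. Pictures are saved under pics/ and viewed, at most 10 in all, crops included, and the job is handed in when it is done.

Besides the shell and the picture viewer there is one more tool, called after "Request:" as name(argument=value, ...) on one line, values as JSON. step_arm: Moves the arm, as the interface text tells. Its arguments: {"type":"object","properties":{"targets":{"type":"array","items":{"type":"array"}},"jaw":{"type":"number"},"grip_force":{"type":"number"}},"required":["targets"]}

```bash
mkdir -p pics; ls; cat > h.py <<'E'
import numpy as np, cv2
from rig import env, get_image, close_job
def cam(n):
    d=get_image(n); d['K']=np.array(d['intrinsics']); d['R']=cv2.Rodrigues(np.array(d['rvec'],float))[0]; d['t']=np.array(d['tvec'],float).ravel(); return d
def cloud(d):
    h,w=d['z_map'].shape; v,u=np.mgrid[:h,:w]; z=d['z_map']
    p=np.stack([(u-d['K'][0,2])/d['K'][0,0]*z,(v-d['K'][1,2])/d['K'][1,1]*z,z],-1)
    return (p-d['t'])@d['R']
def ray(d,u,v,zp):
    r=d['R'].T@np.linalg.inv(d['K'])@[u,v,1]; c=-d['R'].T@d['t']; return c+r*(zp-c[2])/r[2]
def save(d,n): cv2.imwrite('pics/'+n,cv2.cvtColor(d['img'],cv2.COLOR_RGB2BGR))
E
python3 - <<'E'
from h import *
a=cam('scene'); b=cam('side'); 
im=np.vstack([a['img'],b['img']]); im=cv2.resize(im,(480,600)); 
cv2.imwrite('pics/a.png',cv2.cvtColor(a['img'],cv2.COLOR_RGB2BGR));save(b,'b.png')
for d in(a,b): print(-d['R'].T@d['t'],d['R'][2])
o=env.observe();print(o)
E
```

```text
pics
[ 1.11606773 -0.35619319  0.81063225] [-0.54888749  0.43675637 -0.71271761]
[ 0.06778757 -0.3911305   0.45164007] [ 0.60904246  0.62403312 -0.48954055]
{'time_s': 0.1, 'q': array([-1.23346554e+01,  2.18397468e+01,  7.43794611e+01, -6.54099775e-04,
        8.38565618e+01, -1.23356433e+01]), 'qvel': array([-0.08806307, -0.05462726, -0.0712146 ,  0.08300887, -0.09139418,
       -0.08767444]), 'joint_efforts': array([ 3.76895419e-03, -4.49219084e+01, -2.31655884e+01, -2.33104493e-04,
        3.63802450e-03,  7.57992581e-06]), 'position': array([5.49708557e-01, 6.88629742e-05, 2.00854599e-01]), 'tool_rot': array([[-1.82955003e-05,  9.99999162e-01, -1.29432905e-03],
       [ 9.99999963e-01,  1.86468100e-05,  2.71410737e-04],
       [ 2.71434645e-04, -1.29432403e-03, -9.99999126e-01]]), 'ft_force': array([ 0.13122178,  0.01394792, -0.31162608]), 'wrist_torque': array([ 0.06853051, -0.01757046,  0.03020563]), 'gripper_force': 0.0, 'grip_width': 0.08538835749621515}
```

View pics/a.png

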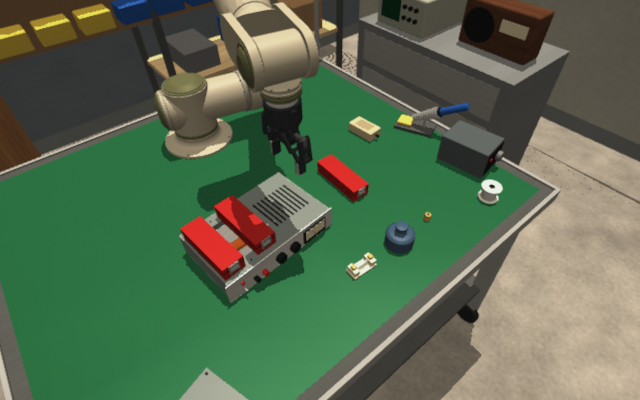

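View pics/b.png

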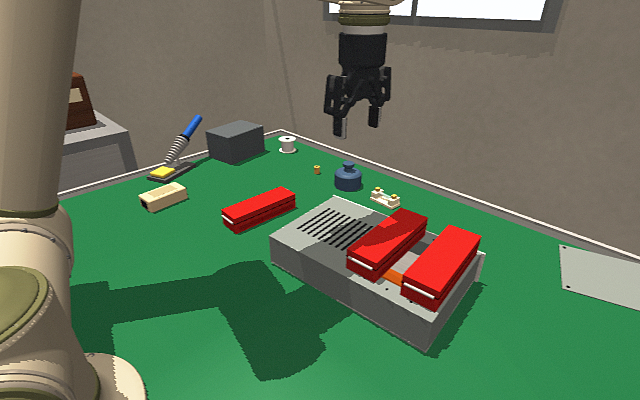

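Scene view: base case at about (342,178), case_a (245,222), case_b (212,246), orange handle between them at (237,242). The side view shows the same, with nothing standing right beside the base case. Next I measure the cases and chassis from both views.

```bash
cat >> h.py <<'E'
def redmask(d):
    i=cv2.cvtColor(d['img'],cv2.COLOR_RGB2HSV); return (((i[...,0]<4)|(i[...,0]>175))&(i[...,1]>190)&(i[...,2]>60)).astype(np.uint8)
def tops(d,mask,zr=None):
    P=cloud(d); n,l,s,c=cv2.connectedComponentsWithStats(mask)
    for k in range(1,n):
        if s[k,4]<250: continue
        m=(l==k)&(d['z_map']>0); p=P[m]
        if p[:,0].max()>1.2: continue
        zt=np.percentile(p[:,2],97); q=p[abs(p[:,2]-zt)<.006]
        r=cv2.minAreaRect((q[:,:2]*1000).astype(np.float32))
        print(c[k].round(),s[k,4],'ztop %.4f med %.4f'%(zt,np.median(q[:,2])),'ctr',np.round(r[0],1),'size',np.round(r[1],1),'ang %.1f'%r[2])
E
python3 - <<'E'
from h import *
for n in('scene','side'):
    d=cam(n); print(n); tops(d,redmask(d))
    P=cloud(d); i=cv2.cvtColor(d['img'],cv2.COLOR_RGB2HSV)
    m=(abs(P[...,2]-.068)<.004)&(i[...,1]<60)&(P[...,0]>.3)&(P[...,0]<.9)&(P[...,1]<.1)&(P[...,1]>-.5)&(d['z_map']>0)
    n_,l,s,c=cv2.connectedComponentsWithStats(m.astype(np.uint8))
    for k in range(1,n_):
        if s[k,4]>60: print('deck',c[k],s[k,4])
    k=1+np.argmax(s[1:,4]); p=P[m]; 
    r=cv2.minAreaRect((p[:,:2]*1000).astype(np.float32)); print('deckrect',r, cv2.boxPoints(r).round(), np.median(p[:,2]))
    o=(i[...,0]>7)&(i[...,0]<18)&(i[...,1]>180)&(i[...,2]>90); 
    p=P[o&(P[...,2]>.0)&(P[...,2]<.06)&(P[...,0]<.9)&(d['z_map']>0)]; print('orange',len(p),p.mean(0),p.min(0),p.max(0))
E
```

```text
scene
[341. 176.] 1051 ztop 0.0414 med 0.0389 ctr [485.  224.5] size [ 58.1 169.2] ang 87.9
[244. 223.] 1514 ztop 0.1089 med 0.1065 ctr [ 510.1 -114.8] size [170.3  56.8] ang 4.4
[211. 246.] 1686 ztop 0.1087 med 0.1064 ctr [ 522.3 -209.1] size [170.5  56.1] ang 6.1
deck [275.25230297 217.01791198] 3908
deck [212.83035714 219.69642857] 112
deckrect ((507.6796569824219, -84.27777099609375), (207.12545776367188, 328.05340576171875), 5.766978740692139) [[ 388.   69.]
 [ 421. -258.]
 [ 627. -237.]
 [ 594.   89.]] 0.06669423574687015
orange 97 [ 0.50905054 -0.14218522  0.03089455] [ 0.49321323 -0.15693701  0.01868051] [ 0.51731974 -0.12665776  0.03733191]
side
[258. 209.] 1796 ztop 0.0401 med 0.0389 ctr [481.2 223.1] size [ 59.  169.5] ang 88.6
[386. 243.] 3067 ztop 0.1079 med 0.1069 ctr [ 507.3 -117.5] size [170.9  55.9] ang 4.8
[440. 266.] 3572 ztop 0.1079 med 0.1068 ctr [ 519.8 -211.5] size [173.2  55.6] ang 6.2
deck [348.0384281  247.81307599] 5751
deck [427.8028169  237.88028169] 142
deckrect ((505.06427001953125, -83.76553344726562), (205.94656372070312, 330.0707092285156), 5.445405006408691) [[ 387.   71.]
 [ 418. -258.]
 [ 623. -238.]
 [ 592.   90.]] 0.06694446973587921
orange 222 [ 0.51354214 -0.12016539  0.03077061] [ 0.39822483 -0.16208544  0.00107452] [0.74781459 0.29800379 0.03621834]
```

Heights and sizes agree with the text: tops at 0.107 and 0.039, cases 170x56. Going to case_a first.

Request:
step_arm(targets=[[[-0.13,-0.05,0],[0,0,0.16]],[[-0.26,-0.09,0],[0,0,0.32]],[[-0.387,-0.138,0],[0,0,0.475]],[[-0.387,-0.138,0],[0,0,0.63]],[[-0.387,-0.138,0],[0,0,0.79]],[[-0.387,-0.138,0],[0,0,0.949]],[[-0.387,-0.138,0],[0,0,0.949]]], jaw=80, grip_force=60)

```text
time_s: 0.78
position: [0.5084, -0.1164, 0.2013]
tool_rot: [[0.682, 0.731, -0.0], [0.731, -0.682, 0.0], [-0.0, -0.0, -1.0]]
ft_force: [-0.7, 0.3, 0.1]
grip_width: 0.0797
gripper_force: 0.0
```

Request:
step_arm(targets=[[[0,0,0],[0,0,0.16]],[[0,0,0],[0,0,0.32]],[[0,0,0],[0,0,0.475]],[[0,0,0],[0,0,0.63]],[[0,0,0],[0,0,0.79]],[[0,0,0],[0,0,0.949]],[[0,0,0],[0,0,0.949]],[[0,0,0],[0,0,0.949]]])

```text
time_s: 1.45
position: [0.5086, -0.116, 0.2013]
tool_rot: [[0.996, 0.087, -0.0], [0.087, -0.996, 0.0], [-0.0, -0.0, -1.0]]
ft_force: [-0.5, 0.1, -0.0]
grip_width: 0.08
gripper_force: 0.0
```

```bash
cat >> h.py <<'E'
from scipy.spatial.transform import Rotation as Ro
def yawR(yaw):  # tool down, tool x at world yaw deg
    c,s=np.cos(np.radians(yaw)),np.sin(np.radians(yaw)); return np.array([[c,s,0],[s,-c,0],[0,0,-1]])
def go(p,Rt=None,o=None):
    o=o or env.observe(); R=o['tool_rot']; Rt=R if Rt is None else Rt
    print('shift',(R.T@(np.array(p)-o['position'])/.3).round(4),'turn',(Ro.from_matrix(R.T@Rt).as_rotvec(degrees=True)/45).round(4))
def st():
    o=env.observe(); print(o['time_s'].__round__(2),o['position'].round(4),'F',o['ft_force'].round(1),'w',round(o['grip_width'],4),round(o['gripper_force'],1),'q',o['q'].round(0)); print(o['tool_rot'].round(4)); return o
E
python3 - <<'E'
from h import *
st(); d=cam('wrist'); save(d,'w1.png'); tops(d,redmask(d)); print(-d['R'].T@d['t'],d['R'])
go((.5087,-.1162,.072),yawR(4.6))
E
```

```text
1.45 [ 0.5086 -0.116   0.2013] F [-0.5  0.1 -0. ] w 0.08 0.0 q [-26.  19.  79.  -0.  82.  59.]
[[ 9.962e-01  8.660e-02 -2.000e-04]
 [ 8.660e-02 -9.962e-01  1.000e-04]
 [-2.000e-04 -1.000e-04 -1.000e+00]]
[433. 181.] 10884 ztop 0.1098 med 0.1085 ctr [ 520.2 -209.7] size [168.6  55.7] ang 6.1
[ 20. 176.] 5863 ztop 0.0418 med 0.0404 ctr [482.3 213.8] size [ 47.1 170.3] ang 84.7
[ 48. 162.] 2249 ztop 0.0247 med 0.0219 ctr [482.9 195.4] size [  5.9 166. ] ang 88.9
[327. 214.] 7346 ztop 0.1098 med 0.1085 ctr [ 504.4 -116.8] size [160.2  54.1] ang 4.3
[ 0.58783981 -0.10892589  0.3742424 ] [[ 8.62289401e-02 -9.96275344e-01 -9.69519523e-05]
 [-9.46779668e-01 -8.19753153e-02  3.11268866e-01]
 [-3.10117444e-01 -2.67485923e-02 -9.50321884e-01]]
shift [4.000e-04 9.000e-04 4.312e-01] turn [-0.0001  0.0002  0.0077]
```

View pics/w1.png

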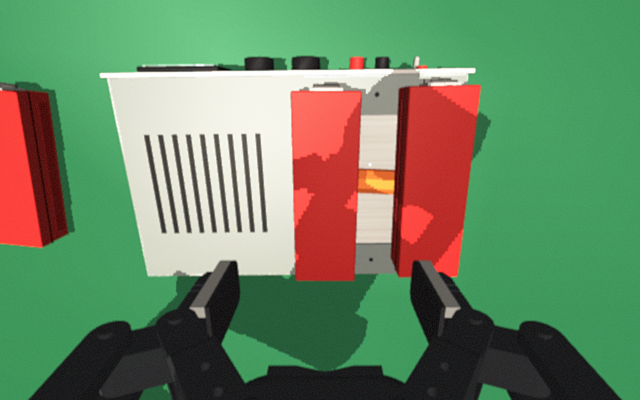

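The wrist view shows case_a (about 327,185) centred between the open fingers, case_b at (435,180) clear of the right finger, and the handle at (378,181). I descend and grip.

Request:
step_arm(targets=[[[0,0.002,0.1],[0,0,0.008]],[[0,0.002,0.2],[0,0,0.008]],[[0,0.002,0.29],[0,0,0.008]],[[0,0.002,0.36],[0,0,0.008]],[[0,0.002,0.41],[0,0,0.008]],[[0,0.002,0.43],[0,0,0.008]],[[0,0.002,0.43],[0,0,0.008]]])

```text
time_s: 2.08
position: [0.5082, -0.1165, 0.0714]
tool_rot: [[0.997, 0.077, -0.002], [0.077, -0.997, 0.001], [-0.002, -0.001, -1.0]]
ft_force: [0.2, 0.2, 0.7]
grip_width: 0.0803
gripper_force: 0.0
```

Request:
step_arm(targets=[[[0,0,0],[0,0,0]],[[0,0,0],[0,0,0]],[[0,0,0],[0,0,0]],[[0,0,0],[0,0,0]],[[0,0,0],[0,0,0]],[[0,0,0],[0,0,0]]], jaw=40, grip_force=60)

```text
time_s: 2.58
position: [0.51, -0.1157, 0.077]
tool_rot: [[0.997, 0.075, 0.006], [0.075, -0.997, -0.001], [0.006, 0.001, -1.0]]
ft_force: [-6.3, 11.8, 32.3]
grip_width: 0.0407
gripper_force: 31.3
```

```bash
python3 - <<'E'
from h import *
st(); d=cam('wrist'); tops(d,redmask(d)); s=cam('side'); tops(s,redmask(s)); 
im=np.hstack([d['img'][:,100:500],cv2.resize(s['img'][130:330,290:490],(400,400),interpolation=cv2.INTER_CUBIC)]); cv2.imwrite('pics/c.png',cv2.cvtColor(im,cv2.COLOR_RGB2BGR))
E
```

```text
2.58 [ 0.51   -0.1157  0.077 ] F [-6.3 11.8 32.3] w 0.0407 31.3 q [-26.  26.  90.   0.  64.  60.]
[[ 9.972e-01  7.500e-02  6.100e-03]
 [ 7.500e-02 -9.972e-01 -7.000e-04]
 [ 6.000e-03  1.100e-03 -1.000e+00]]
[526. 208.] 29172 ztop 0.1096 med 0.1084 ctr [ 529.5 -208.9] size [150.4  57. ] ang 6.2
[448. 190.] 2983 ztop 0.0921 med 0.0893 ctr [ 537.6 -180. ] size [126.8   2. ] ang 5.8
[341. 233.] 24876 ztop 0.1136 med 0.1108 ctr [ 520.2 -121.5] size [145.8  54.9] ang 4.0
[258. 209.] 1792 ztop 0.0401 med 0.0389 ctr [480.6 221.9] size [ 57.7 170.6] ang 88.7
[386. 246.] 2662 ztop 0.1121 med 0.1092 ctr [ 507.7 -123.9] size [170.1  55.8] ang 5.1
[440. 266.] 3576 ztop 0.1079 med 0.1068 ctr [ 519.6 -211.7] size [172.1  55.1] ang 6.1
```

View pics/c.png

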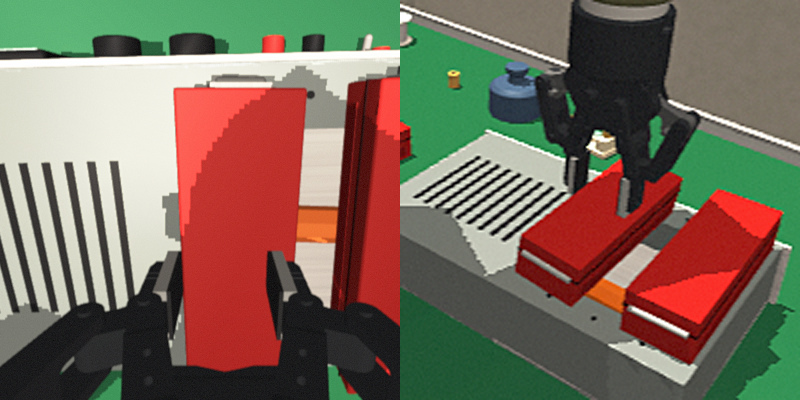

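The picture shows the right finger (crop 280,290) over case_a's top rather than beside it, and the case pushed about 7 mm towards case_b. I unload, open and re-measure.

Request:
step_arm(targets=[[[0,0,-0.018],[0,0,0]],[[0,0,-0.018],[0,0,0]]], jaw=44, grip_force=20)

```text
time_s: 2.85
position: [0.5094, -0.1168, 0.0798]
tool_rot: [[0.997, 0.075, 0.003], [0.075, -0.997, -0.002], [0.003, 0.002, -1.0]]
ft_force: [0.3, 0.3, 0.3]
grip_width: 0.0439
gripper_force: 0.0
```

Request:
step_arm(targets=[[[0,0,-0.018],[0,0,0]],[[0,0,-0.018],[0,0,0]],[[0,0,-0.018],[0,0,0]],[[0,0,-0.018],[0,0,0]],[[0,0,-0.018],[0,0,0]],[[0,0,-0.018],[0,0,0]]], jaw=80)

```text
time_s: 3.35
position: [0.5085, -0.1167, 0.083]
tool_rot: [[0.997, 0.074, -0.0], [0.074, -0.997, 0.0], [-0.0, -0.0, -1.0]]
ft_force: [0.0, 0.0, -0.9]
grip_width: 0.0802
gripper_force: 0.0
```

```bash
python3 - <<'E'
from h import *
st(); d=cam('wrist'); tops(d,redmask(d)); s=cam('side'); tops(s,redmask(s)); 
P=cloud(d); dark=(d['img'].max(2)<200)&(d['z_map']>0)&(d['z_map']<.19)
p=P[dark&(redmask(d)==0)&(P[...,2]<.15)&(P[...,2]>.07)]
q=p[(abs(p[:,0]-.51)<.02)]
for lo in np.arange(.075,.15,.005):
    k=q[(q[:,2]>=lo)&(q[:,2]<lo+.005)]; L=k[k[:,1]>-.116];Rr=k[k[:,1]<-.116]
    print(round(lo,3),len(L),L[:,1].min() if len(L) else None,len(Rr),Rr[:,1].max() if len(Rr) else None)
im=np.hstack([d['img'][:,100:500],cv2.resize(s['img'][130:330,290:490],(400,400),interpolation=cv2.INTER_CUBIC)]); cv2.imwrite('pics/d.png',cv2.cvtColor(im,cv2.COLOR_RGB2BGR))
E
```

```text
3.35 [ 0.5085 -0.1167  0.083 ] F [ 0.   0.  -0.9] w 0.0802 0.0 q [-26.  26.  89.  -0.  65.  60.]
[[ 9.973e-01  7.370e-02 -5.000e-04]
 [ 7.370e-02 -9.973e-01  2.000e-04]
 [-5.000e-04 -3.000e-04 -1.000e+00]]
[518. 200.] 26077 ztop 0.1096 med 0.1084 ctr [ 538.3 -208.1] size [132.6  57.2] ang 5.9
[444. 169.] 2305 ztop 0.0920 med 0.0892 ctr [ 547.9 -179. ] size [106.2   1.7] ang 6.0
[333. 254.] 21875 ztop 0.1096 med 0.1085 ctr [ 514.3 -118.1] size [156.6  55. ] ang 4.5
[258. 209.] 1795 ztop 0.0401 med 0.0389 ctr [481.8 222.5] size [ 57.5 171.3] ang 88.3
[385. 245.] 2840 ztop 0.1079 med 0.1068 ctr [ 507.8 -120.2] size [170.4  55.7] ang 4.8
[440. 266.] 3577 ztop 0.1079 med 0.1068 ctr [ 519.9 -211.4] size [172.1  55.5] ang 6.1
0.075 0 None 1 -0.18075733219464768
0.08 0 None 4 -0.18149007889740237
0.085 0 None 11 -0.18104606307237991
0.09 0 None 94 -0.1806410164223633
0.095 0 None 59 -0.18057531948893715
0.1 0 None 21 -0.1813740232425923
0.105 85 -0.11107635214217858 186 -0.1160052389256728
0.11 0 None 0 None
0.115 0 None 0 None
0.12 13 -0.07700608039146341 10 -0.1560828053080903
0.125 164 -0.07773555960365307 164 -0.1554189716990503
0.13 287 -0.07767400577310501 281 -0.15532667357403943
0.135 337 -0.07765446711100218 352 -0.15533877716929298
0.14 383 -0.07771237698182266 363 -0.1554086114860245
0.145 410 -0.07764733756812572 429 -0.1551943065016472
```

View pics/d.png

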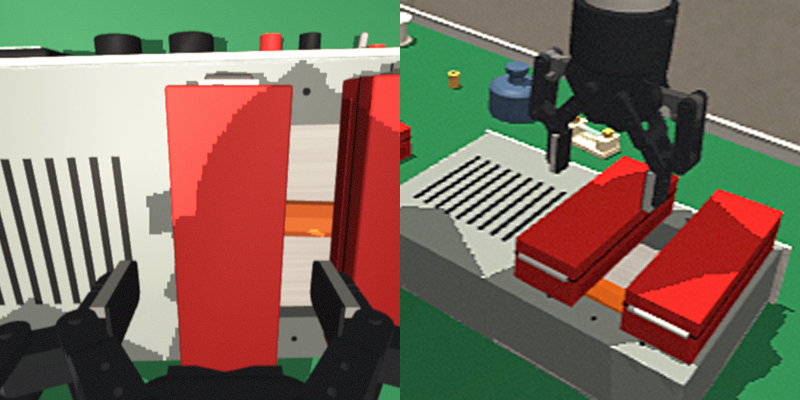

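Opened, the case lies flat again at about y -0.119, but the fingertips look higher than expected. I check the tip height against the reported TCP.

```bash
python3 - <<'E'
from h import *
o=env.observe()
for n in('wrist','side','scene'):
    d=cam(n);P=cloud(d)
    T=(P-o['position'])@o['tool_rot']   # tool frame
    m=(d['z_map']>0)&(abs(T[...,0])<.02)&(abs(T[...,1])>.033)&(abs(T[...,1])<.062)&(T[...,2]>-.07)&(T[...,2]<-.0)&(redmask(d)==0)&(P[...,2]>.072)
    t=T[m]
    for s in(1,-1):
        k=t[t[:,1]*s>0]
        if len(k): print(n,s,len(k),'tool z pct',np.percentile(k[:,2]*1000,[50,90,98,100]).round(1),'x',k[:,0].min().round(3),k[:,0].max().round(3),'y', np.percentile(k[:,1],[5,50,95]).round(3))
E
```

```text
wrist 1 1879 tool z pct [-59.  -47.3 -43.2 -41.3] x -0.012 0.012 y [0.04  0.04  0.052]
wrist -1 1872 tool z pct [-59.  -47.4 -43.1 -41.2] x -0.012 0.012 y [-0.052 -0.04  -0.04 ]
side 1 168 tool z pct [-57.9 -47.  -42.8 -41.3] x -0.012 0.007 y [0.042 0.049 0.054]
side -1 173 tool z pct [-55.7 -44.6 -41.7 -39.6] x -0.013 0.011 y [-0.052 -0.04  -0.039]
scene 1 61 tool z pct [-57.8 -47.4 -42.7 -41.4] x -0.006 0.014 y [0.039 0.045 0.052]
scene -1 71 tool z pct [-56.6 -44.6 -41.8 -38.6] x -0.009 0.014 y [-0.053 -0.042 -0.041]
```

All three cameras put the open fingertips 41 mm behind the reported TCP instead of 13, so I allow for a 28 mm offset from here on. Descending further to grip properly.

Request:
step_arm(targets=[[[0,0.007,0.03],[0,0,0.006]],[[0,0.007,0.06],[0,0,0.006]],[[0,0.007,0.09],[0,0,0.006]],[[0,0.007,0.12],[0,0,0.006]],[[0,0.007,0.14],[0,0,0.006]],[[0,0.007,0.14],[0,0,0.006]]])

```text
time_s: 4.1
position: [0.508, -0.1184, 0.0395]
tool_rot: [[0.998, 0.069, -0.003], [0.069, -0.998, 0.001], [-0.003, -0.002, -1.0]]
ft_force: [0.3, -0.4, 0.2]
grip_width: 0.0799
gripper_force: 0.0
```

Request:
step_arm(targets=[[[0,0,0],[0,0,0]],[[0,0,0],[0,0,0]],[[0,0,0],[0,0,0]],[[0,0,0],[0,0,0]],[[0,0,0],[0,0,0]],[[0,0,0],[0,0,0]]], jaw=45, grip_force=50)

```text
time_s: 4.6
position: [0.5091, -0.1188, 0.0417]
tool_rot: [[0.998, 0.069, 0.001], [0.069, -0.998, -0.0], [0.001, 0.0, -1.0]]
ft_force: [-0.5, 1.0, 4.9]
grip_width: 0.0556
gripper_force: 54.7
```

Gripped at 55.6 mm. Lifting, then I measure the held case against the base case.

Request:
step_arm(targets=[[[0,0,-0.03],[0,0,0]],[[0,0,-0.08],[0,0,0]],[[0,0,-0.15],[0,0,0]],[[0,0,-0.22],[0,0,0]],[[0,0,-0.25],[0,0,0]],[[0,0,-0.25],[0,0,0]]])

```text
time_s: 5.1
position: [0.5095, -0.1192, 0.118]
tool_rot: [[0.998, 0.069, 0.003], [0.069, -0.998, -0.002], [0.003, 0.002, -1.0]]
ft_force: [0.6, -0.1, -4.4]
grip_width: 0.0553
gripper_force: 54.4
```

Request:
step_arm(targets=[[[0,-0.08,0],[0,0,0.03]],[[-0.02,-0.2,0],[0,0,0.06]],[[-0.04,-0.33,0],[0,0,0.1]],[[-0.06,-0.46,0],[0,0,0.14]],[[-0.08,-0.59,0],[0,0,0.14]],[[-0.08,-0.72,0],[0,0,0.14]],[[-0.08,-0.82,0],[0,0,0.14]],[[-0.08,-0.88,0],[0,0,0.14]],[[-0.08,-0.9,0],[0,0,0.14]],[[-0.08,-0.9,0],[0,0,0.14]]])

```text
time_s: 5.93
position: [0.4654, 0.1498, 0.1152]
tool_rot: [[0.999, -0.039, -0.002], [-0.039, -0.999, -0.0], [-0.002, 0.0, -1.0]]
ft_force: [-0.6, -0.8, -4.4]
grip_width: 0.0552
gripper_force: 54.6
```

```bash
python3 - <<'E'
from h import *
st()
for n in('scene','side','wrist'):
    d=cam(n); print(n); tops(d,redmask(d))
E
```

```text
5.93 [0.4654 0.1498 0.1152] F [-0.6 -0.8 -4.4] w 0.0552 54.6 q [ 4. 21. 92. -0. 68. 96.]
[[ 9.993e-01 -3.860e-02 -2.000e-03]
 [-3.860e-02 -9.993e-01 -2.000e-04]
 [-2.000e-03  3.000e-04 -1.000e+00]]
scene
[335. 166.] 1566 ztop 0.1819 med 0.1802 ctr [494.3 149.6] size [ 57.6 118.3] ang 87.8
[211. 246.] 1683 ztop 0.1087 med 0.1064 ctr [ 522.4 -209. ] size [170.4  55.9] ang 6.2
side
[298. 158.] 527 ztop 0.1811 med 0.1803 ctr [527.3 127.3] size [78.6 39.9] ang 36.8
[252. 169.] 1344 ztop 0.1815 med 0.1806 ctr [432.6 148.7] size [ 57. 107.] ang 88.7
[258. 209.] 1791 ztop 0.0402 med 0.0390 ctr [481.5 222.8] size [ 59.2 170.6] ang 88.4
[440. 266.] 3556 ztop 0.1078 med 0.1068 ctr [ 519.4 -211.7] size [172.1  55.1] ang 6.1
wrist
[319. 266.] 24305 ztop 0.1833 med 0.1823 ctr [485.  147.8] size [ 56.  102.3] ang 88.0
```

Relative offset to base, scene and side agreeing: dx +17 mm, dy +74.5 mm, yaw matched. The drop is about 101 mm. I move over, stop just above and check.

Request:
step_arm(targets=[[[0.02,-0.08,0],[0,0,0]],[[0.04,-0.18,0],[0,0,0]],[[0.047,-0.24,0],[0,0,0]],[[0.047,-0.25,0.05],[0,0,0]],[[0.047,-0.25,0.13],[0,0,0]],[[0.047,-0.25,0.22],[0,0,0]],[[0.047,-0.25,0.28],[0,0,0]],[[0.047,-0.25,0.31],[0,0,0]],[[0.047,-0.25,0.31],[0,0,0]]])

```text
time_s: 6.83
position: [0.4828, 0.222, 0.0215]
tool_rot: [[0.999, -0.042, -0.004], [-0.042, -0.999, -0.001], [-0.004, 0.001, -1.0]]
ft_force: [0.1, -0.7, -3.5]
grip_width: 0.0551
gripper_force: 54.9
```

```bash
python3 - <<'E'
from h import *
st()
for n in('scene','side'):
    d=cam(n); print(n); tops(d,redmask(d))
    P=cloud(d); m=redmask(d)*(d['z_map']>0)*(P[...,1]>.15)
    p=P[m>0]; 
    for lo,hi in((0.0,.034),(.062,.085)):
        q=p[(p[:,2]>lo)&(p[:,2]<hi)]; print(lo,len(q),'x',(np.percentile(q[:,0],[1,99])*1000).round(1),'y',(np.percentile(q[:,1],[1,3,50,97,99])*1000).round(1),'z',q[:,2].min().round(4),q[:,2].max().round(4))
s=d; im=np.hstack([cv2.resize(s['img'][110:260,190:390],(800,600),interpolation=cv2.INTER_CUBIC)]); cv2.imwrite('pics/e.png',cv2.cvtColor(im,cv2.COLOR_RGB2BGR))
E
```

```text
6.83 [0.4828 0.222  0.0215] F [ 0.1 -0.7 -3.5] w 0.0551 54.9 q [ 12.  32.  92.  -0.  57. 104.]
[[ 9.991e-01 -4.240e-02 -3.600e-03]
 [-4.240e-02 -9.991e-01 -9.000e-04]
 [-3.500e-03  1.000e-03 -1.000e+00]]
scene
[344. 174.] 1132 ztop 0.0889 med 0.0864 ctr [486.5 223.6] size [ 58.7 167.7] ang 87.1
[211. 246.] 1689 ztop 0.1087 med 0.1064 ctr [ 522.1 -209.1] size [171.8  55.8] ang 6.0
0.0 262 x [408.1 570.3] y [193.9 194.3 198.  245.  247.2] z 0.0018 0.0339
0.062 195 x [404.7 745. ] y [190.7 191.6 196.4 250.8 570.7] z 0.062 0.085
side
[256. 201.] 2695 ztop 0.0890 med 0.0881 ctr [482.3 220.6] size [ 56.4 169.7] ang 88.3
[440. 266.] 3559 ztop 0.1079 med 0.1068 ctr [ 519.7 -211.2] size [171.5  55.8] ang 6.1
0.0 795 x [396.2 562.6] y [192.2 193.  196.4 232.1 242.5] z 0.0002 0.0339
0.062 511 x [397.1 563.6] y [190.6 191.1 195.3 233.3 243.3] z 0.062 0.0849
```

View pics/e.png

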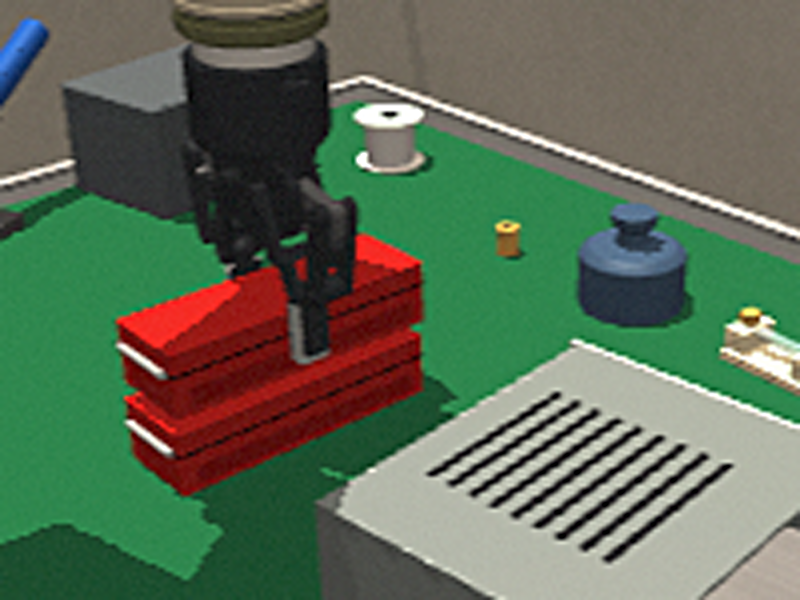

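The picture shows the held case above the base, aligned in x and about 2 mm short in y, with about 8 mm to go. I correct and lower.

Request:
step_arm(targets=[[[0,-0.007,0],[0,0,-0.01]],[[0,-0.007,0.008],[0,0,-0.01]],[[0,-0.007,0.016],[0,0,-0.01]],[[0,-0.007,0.022],[0,0,-0.01]],[[0,-0.007,0.026],[0,0,-0.01]],[[0,-0.007,0.028],[0,0,-0.01]],[[0,-0.007,0.028],[0,0,-0.01]],[[0,-0.007,0.028],[0,0,-0.01]]])

```text
time_s: 7.6
position: [0.4834, 0.2254, 0.0148]
tool_rot: [[0.999, -0.033, -0.0], [-0.033, -0.999, 0.0], [-0.0, -0.0, -1.0]]
ft_force: [0.3, 0.7, -3.8]
grip_width: 0.0551
gripper_force: 55.0
```

Request:
step_arm(targets=[[[0,0.003,0.002],[0,0,0]],[[0,0.003,0.004],[0,0,0]],[[0,0.003,0.005],[0,0,0]],[[0,0.003,0.006],[0,0,0]],[[0,0.003,0.006],[0,0,0]],[[0,0.003,0.006],[0,0,0]]])

```text
time_s: 8.1
position: [0.4835, 0.2244, 0.0137]
tool_rot: [[0.999, -0.033, 0.001], [-0.033, -0.999, -0.0], [0.001, 0.0, -1.0]]
ft_force: [-2.3, -1.1, 4.5]
grip_width: 0.0554
gripper_force: 56.3
```

Contact made, so I release and rise.

Request:
step_arm(targets=[[[0,0,-0.001],[0,0,0]],[[0,0,-0.001],[0,0,0]],[[0,0,-0.001],[0,0,0]],[[0,0,-0.001],[0,0,0]],[[0,0,-0.001],[0,0,0]]], jaw=80)

```text
time_s: 8.52
position: [0.4835, 0.2245, 0.0133]
tool_rot: [[0.999, -0.033, 0.0], [-0.033, -0.999, 0.0], [0.0, -0.0, -1.0]]
ft_force: [-0.1, -0.3, -0.3]
grip_width: 0.0797
gripper_force: 0.0
```

Request:
step_arm(targets=[[[0,0,-0.06],[0,0,0]],[[0,0,-0.15],[0,0,0]],[[0,0,-0.28],[0,0,0]],[[0,0,-0.4],[0,0,0]],[[0,0,-0.45],[0,0,0]],[[0,0,-0.45],[0,0,0]]])

```text
time_s: 9.02
position: [0.4851, 0.2249, 0.1522]
tool_rot: [[0.999, -0.033, 0.008], [-0.033, -0.999, 0.002], [0.007, -0.002, -1.0]]
ft_force: [1.2, 0.1, 0.2]
grip_width: 0.0799
gripper_force: 0.0
```

```bash
python3 - <<'E'
from h import *
st()
for n in('scene','side','wrist'):
    d=cam(n); print(n); tops(d,redmask(d))
    P=cloud(d); m=redmask(d)*(d['z_map']>0)*(P[...,1]>.15)
    p=P[(m>0)&(P[...,0]<.6)&(P[...,1]<.3)]; 
    for lo,hi in((0.005,.034),(.045,.07)):
        q=p[(p[:,2]>lo)&(p[:,2]<hi)]; 
        if len(q): print(lo,len(q),'x',(np.percentile(q[:,0],[1,99])*1000).round(1),'y',(np.percentile(q[:,1],[1,3,50,97,99])*1000).round(1))
go((.5205,-.2103,.16),yawR(6.1))
E
```

```text
9.02 [0.4851 0.2249 0.1522] F [1.2 0.1 0.2] w 0.0799 0.0 q [ 12.  22.  82.   0.  75. 104.]
[[ 0.9994 -0.0328  0.0075]
 [-0.0328 -0.9995  0.0017]
 [ 0.0075 -0.0019 -1.    ]]
scene
[341. 170.] 1502 ztop 0.0810 med 0.0788 ctr [486.2 224.9] size [ 58.3 168.5] ang 88.3
[211. 246.] 1689 ztop 0.1088 med 0.1064 ctr [ 522.3 -208.6] size [170.1  56.8] ang 6.0
0.005 266 x [407.4 570.8] y [194.2 194.4 197.7 243.3 246.3]
0.045 260 x [407.4 571.5] y [194.5 194.8 198.  244.5 248.7]
side
[258. 201.] 2840 ztop 0.0798 med 0.0789 ctr [481.7 222.5] size [ 56.8 169.5] ang 88.6
[440. 266.] 3561 ztop 0.1079 med 0.1068 ctr [ 519.9 -211.4] size [174.4  55.6] ang 6.2
0.005 704 x [396.1 562.9] y [192.1 192.9 196.4 232.7 244.3]
0.045 635 x [397.2 564.2] y [193.  193.5 196.7 234.4 243.7]
wrist
[327. 183.] 2449 ztop 0.0818 med 0.0805 ctr [500.9 223.9] size [ 54.5 114.7] ang 88.4
shift [ 0.1733  1.4438 -0.0422] turn [ 0.0004  0.0023 -0.1776]
```

Column aligned within 1 mm. Now case_b.

Request:
step_arm(targets=[[[0.01,0.06,-0.04],[0,0,0]],[[0.02,0.16,-0.04],[0,0,0]],[[0.03,0.29,-0.04],[0,0,0]],[[0.04,0.42,-0.04],[0,0,0]],[[0.06,0.55,-0.04],[0,0,0]],[[0.08,0.68,-0.04],[0,0,0]],[[0.1,0.8,-0.04],[0,0,-0.04]],[[0.12,0.9,-0.04],[0,0,-0.08]],[[0.12,0.95,-0.04],[0,0,-0.12]],[[0.12,0.97,-0.04],[0,0,-0.16]]])

```text
time_s: 10.0
position: [0.5093, -0.07, 0.1584]
tool_rot: [[0.996, 0.091, -0.003], [0.091, -0.996, 0.001], [-0.003, -0.001, -1.0]]
ft_force: [-0.2, 0.5, -0.2]
grip_width: 0.0799
gripper_force: 0.0
```

```bash
python3 - <<'E'
from h import *
st(); go((.5206,-.2094,.16),yawR(6.1))
E
```

```text
10.0 [ 0.5093 -0.07    0.1584] F [-0.2  0.5 -0.2] w 0.0799 0.0 q [-21.  20.  84.  -0.  76.  64.]
[[ 9.958e-01  9.110e-02 -3.300e-03]
 [ 9.110e-02 -9.958e-01  9.000e-04]
 [-3.200e-03 -1.200e-03 -1.000e+00]]
shift [-0.0048  0.4663 -0.006 ] turn [-0.0016  0.004  -0.0194]
```

Request:
step_arm(targets=[[[0,0.08,0],[0,0,-0.02]],[[-0.005,0.18,0],[0,0,-0.02]],[[-0.005,0.3,0],[0,0,-0.02]],[[-0.005,0.41,0],[0,0,-0.02]],[[-0.005,0.466,0],[0,0,-0.02]],[[-0.005,0.466,0],[0,0,-0.02]],[[-0.005,0.466,0],[0,0,-0.02]],[[-0.005,0.466,0],[0,0,-0.02]]])

```text
time_s: 10.67
position: [0.5209, -0.2056, 0.1596]
tool_rot: [[0.994, 0.109, -0.001], [0.109, -0.994, 0.001], [-0.001, -0.002, -1.0]]
ft_force: [0.3, 1.3, -0.1]
grip_width: 0.0799
gripper_force: 0.0
```

```bash
python3 - <<'E'
from h import *
st(); go((.5206,-.2094,.041),yawR(6.1)); d=cam('wrist'); tops(d,redmask(d))
E
```

```text
10.67 [ 0.5209 -0.2056  0.1596] F [ 0.3  1.3 -0.1] w 0.0799 0.0 q [-34.  25.  77.   0.  79.  50.]
[[ 0.9941  0.1088 -0.0014]
 [ 0.1088 -0.9941  0.0014]
 [-0.0013 -0.0015 -1.    ]]
shift [-0.0019  0.0131  0.3952] turn [-0.0019  0.0016  0.0033]
[334. 225.] 11105 ztop 0.1097 med 0.1085 ctr [ 520.1 -210.1] size [167.6  55.2] ang 5.9
```

Request:
step_arm(targets=[[[0,0.006,0.05],[0,0,0.003]],[[0,0.006,0.15],[0,0,0.003]],[[0,0.006,0.25],[0,0,0.003]],[[0,0.006,0.33],[0,0,0.003]],[[0,0.006,0.38],[0,0,0.003]],[[0,0.006,0.395],[0,0,0.003]],[[0,0.006,0.395],[0,0,0.003]]])

```text
time_s: 11.3
position: [0.5211, -0.2074, 0.0412]
tool_rot: [[0.994, 0.107, -0.002], [0.107, -0.994, 0.001], [-0.002, -0.001, -1.0]]
ft_force: [-0.2, -0.3, 0.1]
grip_width: 0.0801
gripper_force: 0.0
```

Request:
step_arm(targets=[[[0,0,0],[0,0,0]],[[0,0,0],[0,0,0]],[[0,0,0],[0,0,0]],[[0,0,0],[0,0,0]],[[0,0,0],[0,0,0]],[[0,0,0],[0,0,0]]], jaw=45)

```text
time_s: 11.8
position: [0.5223, -0.2091, 0.0435]
tool_rot: [[0.994, 0.106, 0.003], [0.106, -0.994, -0.002], [0.003, 0.002, -1.0]]
ft_force: [0.7, 0.1, 6.7]
grip_width: 0.0556
gripper_force: 54.7
```

Request:
step_arm(targets=[[[0,0,-0.03],[0,0,0]],[[0,0,-0.08],[0,0,0]],[[0,0,-0.15],[0,0,0]],[[0,0,-0.22],[0,0,0]],[[0,0,-0.29],[0,0,0]],[[0,0,-0.33],[0,0,0]],[[0,0,-0.35],[0,0,0]],[[0,0,-0.35],[0,0,0]]])

```text
time_s: 12.47
position: [0.5216, -0.2087, 0.1481]
tool_rot: [[0.994, 0.106, 0.002], [0.106, -0.994, -0.001], [0.001, 0.001, -1.0]]
ft_force: [-0.1, 0.3, -4.9]
grip_width: 0.055
gripper_force: 54.5
```

```bash
python3 - <<'E'
from h import *
st(); go((.4835,.2244,.15),yawR(-1.8))
E
```

```text
12.47 [ 0.5216 -0.2087  0.1481] F [-0.1  0.3 -4.9] w 0.055 54.5 q [-34.  25.  78.   0.  77.  50.]
[[ 0.9944  0.1059  0.0016]
 [ 0.1059 -0.9944 -0.001 ]
 [ 0.0015  0.0012 -1.    ]]
shift [ 0.0266 -1.449  -0.0079] turn [ 0.0014 -0.0019  0.1751]
```

Request:
step_arm(targets=[[[0,-0.06,0],[0,0,0.02]],[[0,-0.16,0],[0,0,0.04]],[[0.01,-0.28,0],[0,0,0.07]],[[0.01,-0.4,0],[0,0,0.1]],[[0.02,-0.52,0],[0,0,0.13]],[[0.02,-0.64,0],[0,0,0.16]],[[0.02,-0.76,0],[0,0,0.175]],[[0.02,-0.88,0],[0,0,0.175]],[[0.02,-0.96,0],[0,0,0.175]],[[0.02,-1.0,0],[0,0,0.175]]])

```text
time_s: 13.3
position: [0.4941, 0.0931, 0.1459]
tool_rot: [[1.0, -0.029, -0.003], [-0.029, -1.0, 0.001], [-0.003, -0.001, -1.0]]
ft_force: [0.4, -0.4, -4.3]
grip_width: 0.0554
gripper_force: 54.7
```

```bash
python3 - <<'E'
from h import *
st(); go((.4835,.2244,.15),yawR(-1.8))
E
```

```text
13.3 [0.4941 0.0931 0.1459] F [ 0.4 -0.4 -4.3] w 0.0554 54.7 q [-3. 20. 87.  0. 73. 89.]
[[ 9.996e-01 -2.880e-02 -2.700e-03]
 [-2.880e-02 -9.996e-01  8.000e-04]
 [-2.700e-03 -7.000e-04 -1.000e+00]]
shift [-0.048  -0.4366 -0.0134] turn [-0.0009  0.0034  0.0033]
```

Request:
step_arm(targets=[[[-0.01,-0.08,0],[0,0,0]],[[-0.03,-0.19,0],[0,0,0]],[[-0.047,-0.3,0],[0,0,0]],[[-0.047,-0.39,0],[0,0,0]],[[-0.047,-0.43,0],[0,0,0]],[[-0.047,-0.43,0.05],[0,0,0]],[[-0.047,-0.43,0.14],[0,0,0]],[[-0.047,-0.43,0.23],[0,0,0]],[[-0.047,-0.43,0.27],[0,0,0]],[[-0.047,-0.43,0.27],[0,0,0]]])

```text
time_s: 14.13
position: [0.4839, 0.2184, 0.0625]
tool_rot: [[0.999, -0.032, -0.007], [-0.032, -0.999, -0.002], [-0.007, 0.002, -1.0]]
ft_force: [-1.0, 0.0, -4.3]
grip_width: 0.0556
gripper_force: 54.8
```

Request:
step_arm(targets=[[[0,0,0],[0,0,0]],[[0,0,0],[0,0,0]]])

```text
time_s: 14.3
position: [0.4864, 0.2193, 0.0667]
tool_rot: [[0.999, -0.032, 0.001], [-0.032, -0.999, 0.0], [0.001, -0.0, -1.0]]
ft_force: [0.4, -0.6, -5.1]
grip_width: 0.0551
gripper_force: 54.8
```

```bash
cat >> h.py <<'E'
def col():
  st()
  for n in('scene','side'):
    d=cam(n); print(n); tops(d,redmask(d))
    P=cloud(d); m=redmask(d)*(d['z_map']>0)*(P[...,1]>.15)
    p=P[(m>0)&(P[...,0]<.6)&(P[...,1]<.3)]; 
    for lo,hi in((0.005,.034),(.045,.07),(.095,.115)):
        q=p[(p[:,2]>lo)&(p[:,2]<hi)]; 
        if len(q): print(lo,len(q),'x',(np.percentile(q[:,0],[1,99])*1000).round(1),'y',(np.percentile(q[:,1],[1,3,50])*1000).round(1))
E
python3 -c "
from h import *
col()"
```

```text
14.3 [0.4864 0.2193 0.0667] F [ 0.4 -0.6 -5.1] w 0.0551 54.8 q [ 12.  28.  89.  -0.  63. 103.]
[[ 9.995e-01 -3.190e-02  1.500e-03]
 [-3.190e-02 -9.995e-01  2.000e-04]
 [ 1.400e-03 -2.000e-04 -1.000e+00]]
scene
[343. 168.] 1640 ztop 0.1316 med 0.1298 ctr [487.9 220.4] size [ 58.5 168.6] ang 88.5
0.005 265 x [406.8 570.5] y [193.6 194.4 197.8]
0.045 264 x [407.3 571.2] y [194.4 194.9 197.9]
0.095 173 x [411.7 572.1] y [186.5 188.8 192.4]
side
[257. 193.] 3895 ztop 0.1308 med 0.1302 ctr [483.2 217.5] size [ 57.1 170.2] ang 88.2
0.005 702 x [396.2 562.5] y [192.1 192.8 196.3]
0.045 640 x [397.1 563.6] y [193.1 193.6 196.6]
0.095 516 x [398.1 566.1] y [187.8 188.3 192.1]
```

Held case needs +5 mm in y, -1.6 mm in x, and about 11 mm down.

Request:
step_arm(targets=[[[-0.003,-0.008,0],[0,0,0]],[[-0.005,-0.016,0],[0,0,0]],[[-0.005,-0.016,0.01],[0,0,0]],[[-0.005,-0.016,0.018],[0,0,0]],[[-0.005,-0.016,0.025],[0,0,0]],[[-0.005,-0.016,0.03],[0,0,0]],[[-0.005,-0.016,0.03],[0,0,0]],[[-0.005,-0.016,0.03],[0,0,0]],[[-0.005,-0.016,0.03],[0,0,0]]])

```text
time_s: 15.15
position: [0.4843, 0.2245, 0.0568]
tool_rot: [[1.0, -0.031, 0.0], [-0.031, -1.0, 0.0], [0.0, -0.0, -1.0]]
ft_force: [-0.3, -0.7, -4.8]
grip_width: 0.0551
gripper_force: 55.0
```

```bash
python3 -c "
from h import *
col()"
```

```text
15.15 [0.4843 0.2245 0.0568] F [-0.3 -0.7 -4.8] w 0.0551 55.0 q [ 12.  29.  89.   0.  62. 104.]
[[ 9.995e-01 -3.150e-02  1.000e-04]
 [-3.150e-02 -9.995e-01  1.000e-04]
 [ 1.000e-04 -1.000e-04 -1.000e+00]]
scene
[343. 169.] 1578 ztop 0.1219 med 0.1202 ctr [487.2 226. ] size [ 59.2 170.6] ang 87.6
0.005 256 x [408.4 570.4] y [193.7 194.  197.7]
0.045 263 x [408.5 571.5] y [194.6 194.9 197.8]
0.095 144 x [409.4 571.2] y [185.5 193.8 197.2]
side
[256. 194.] 3655 ztop 0.1210 med 0.1203 ctr [481.4 222.5] size [ 56.6 170.3] ang 88.1
0.005 706 x [396.3 563. ] y [192.3 192.9 196.3]
0.045 631 x [397.1 563.8] y [193.  193.6 196.7]
0.095 472 x [396.1 564. ] y [192.8 193.5 197.3]
```

Aligned; about 1.3 mm left.

Request:
step_arm(targets=[[[0,0,0.002],[0,0,0]],[[0,0,0.004],[0,0,0]],[[0,0,0.005],[0,0,0]],[[0,0,0.006],[0,0,0]],[[0,0,0.006],[0,0,0]],[[0,0,0.006],[0,0,0]]])

```text
time_s: 15.75
position: [0.4843, 0.2245, 0.0556]
tool_rot: [[1.0, -0.031, 0.001], [-0.031, -1.0, 0.0], [0.001, -0.0, -1.0]]
ft_force: [-4.4, -0.9, 5.1]
grip_width: 0.0553
gripper_force: 56.2
```

Request:
step_arm(targets=[[[0,0,-0.001],[0,0,0]],[[0,0,-0.001],[0,0,0]],[[0,0,-0.001],[0,0,0]],[[0,0,-0.001],[0,0,0]],[[0,0,-0.001],[0,0,0]]], jaw=80)

```text
time_s: 16.17
position: [0.4844, 0.2245, 0.0552]
tool_rot: [[1.0, -0.031, 0.0], [-0.031, -1.0, 0.0], [0.0, -0.0, -1.0]]
ft_force: [0.7, 1.0, -0.2]
grip_width: 0.0799
gripper_force: 0.0
```

Request:
step_arm(targets=[[[0,0,-0.06],[0,0,0]],[[0,0,-0.15],[0,0,0]],[[0,0,-0.25],[0,0,0]],[[0,0,-0.35],[0,0,0]],[[0,0,-0.38],[0,0,0]],[[0,0,-0.38],[0,0,0]]])

```text
time_s: 16.67
position: [0.4853, 0.2248, 0.1716]
tool_rot: [[0.999, -0.031, 0.005], [-0.031, -1.0, 0.001], [0.005, -0.001, -1.0]]
ft_force: [-0.6, 0.3, -1.4]
grip_width: 0.0798
gripper_force: 0.0
```

```bash
cat > drv.py <<'E'
from h import *
def orange(n):
    d=cam(n); P=cloud(d); i=cv2.cvtColor(d['img'],cv2.COLOR_RGB2HSV)
    m=(i[...,0]>6)&(i[...,0]<22)&(i[...,1]>150)&(i[...,2]>90)&(d['z_map']>0)&(abs(P[...,0]-.51)<.15)&(P[...,1]<.02)&(P[...,1]>-.35)
    nn,l,s,c=cv2.connectedComponentsWithStats(m.astype(np.uint8)); k=1+np.argmax(s[1:,4]); p=P[l==k]
    q=p[p[:,2]>np.percentile(p[:,2],95)-.006]
    r=cv2.minAreaRect((q[:,:2]*1000).astype(np.float32)); v=cv2.fitLine((q[:,:2]*1000).astype(np.float32),cv2.DIST_L2,0,.01,.01).ravel()
    print(n,len(p),'z95',np.percentile(p[:,2],95).round(4),'rect',np.round(r[0],1),np.round(r[1],1),round(r[2],1),'dir',v.round(3)); return d
E
python3 -c "
from drv import *
col(); orange('scene'); orange('side')"
```

```text
16.67 [0.4853 0.2248 0.1716] F [-0.6  0.3 -1.4] w 0.0798 0.0 q [ 12.  22.  80.   0.  78. 104.]
[[ 0.9995 -0.0313  0.005 ]
 [-0.0313 -0.9995  0.0011]
 [ 0.005  -0.0013 -1.    ]]
scene
[341. 164.] 1975 ztop 0.1208 med 0.1187 ctr [485.6 224.8] size [ 58.2 169.7] ang 88.3
0.005 270 x [405.3 569.9] y [193.8 194.4 197.7]
0.045 262 x [407.3 571. ] y [194.2 194.9 197.9]
0.095 214 x [408.6 570.4] y [194.  194.9 198.1]
side
[257. 193.] 3952 ztop 0.1196 med 0.1189 ctr [481.3 223. ] size [ 58.  170.2] ang 88.6
0.005 709 x [396.  562.5] y [192.2 192.9 196.3]
0.045 624 x [397.2 564.7] y [193.  193.5 196.7]
0.095 529 x [396.4 563.3] y [192.9 193.6 197. ]
scene 423 z95 0.0359 rect [ 506.3 -158.4] [ 21.4 103.9] 2.0 dir [ 3.90000e-02 -9.99000e-01  5.07071e+02 -1.59139e+02]
side 705 z95 0.0357 rect [ 498.4 -161.5] [ 20.8 105.5] 2.1 dir [ 4.20000e-02 -9.99000e-01  4.99006e+02 -1.64417e+02]
```

The column of three stands within 1 mm. The handle lies along y, centre about (0.503,-0.159), top at 0.036. Flying to the hatch while turning the tool.

Request:
step_arm(targets=[[[0.01,0.06,0],[0,0,-0.05]],[[0.02,0.16,0],[0,0,-0.15]],[[0.03,0.28,0],[0,0,-0.28]],[[0.04,0.4,0],[0,0,-0.42]],[[0.05,0.52,0],[0,0,-0.56]],[[0.06,0.64,0],[0,0,-0.7]],[[0.07,0.76,0],[0,0,-0.84]],[[0.08,0.88,0],[0,0,-0.96]],[[0.09,0.97,0],[0,0,-1]],[[0.09,1.0,0],[0,0,-1]]])

```text
time_s: 17.7
position: [0.5016, -0.0795, 0.1678]
tool_rot: [[0.73, 0.683, -0.002], [0.683, -0.73, 0.0], [-0.001, -0.002, -1.0]]
ft_force: [-0.4, 0.4, -0.0]
grip_width: 0.0799
gripper_force: 0.0
```

Request:
step_arm(targets=[[[0,0,0],[0,0,-0.13]],[[0,0,0],[0,0,-0.28]],[[0,0,0],[0,0,-0.43]],[[0,0,0],[0,0,-0.58]],[[0,0,0],[0,0,-0.73]],[[0,0,0],[0,0,-0.88]],[[0,0,0],[0,0,-1]],[[0,0,0],[0,0,-1]],[[0,0,0],[0,0,-1]]])

```text
time_s: 18.45
position: [0.5015, -0.0756, 0.1685]
tool_rot: [[0.034, 0.999, -0.002], [0.999, -0.034, 0.001], [0.001, -0.002, -1.0]]
ft_force: [1.2, -0.8, -0.2]
grip_width: 0.0796
gripper_force: 0.0
```

```bash
python3 -c "
from drv import *
st(); go((.503,-.160,.15),yawR(92.3)); [orange(n) for n in ('scene','side','wrist')]"
```

```text
18.45 [ 0.5015 -0.0756  0.1685] F [ 1.2 -0.8 -0.2] w 0.0796 0.0 q [-22.  19.  84.   0.  77. -20.]
[[ 3.440e-02  9.994e-01 -1.500e-03]
 [ 9.994e-01 -3.440e-02  7.000e-04]
 [ 7.000e-04 -1.600e-03 -1.000e+00]]
shift [-0.281   0.0148  0.0616] turn [-0.002  -0.0009 -0.095 ]
scene 424 z95 0.0357 rect [ 505.8 -157.6] [ 21.9 103.8] 2.0 dir [ 4.10000e-02 -9.99000e-01  5.07104e+02 -1.58973e+02]
side 703 z95 0.0356 rect [ 499.3 -161.3] [ 22.9 104. ] 4.8 dir [ 4.50000e-02 -9.99000e-01  4.98932e+02 -1.64718e+02]
wrist 1875 z95 0.0374 rect [ 502.7 -155.5] [ 23.2 113.6] 2.4 dir [ 4.50000e-02 -9.99000e-01  5.02672e+02 -1.59156e+02]
```

Request:
step_arm(targets=[[[-0.06,0,0],[0,0,-0.05]],[[-0.14,0.01,0.03],[0,0,-0.095]],[[-0.22,0.015,0.06],[0,0,-0.095]],[[-0.27,0.015,0.1],[0,0,-0.095]],[[-0.283,0.015,0.14],[0,0,-0.095]],[[-0.283,0.015,0.16],[0,0,-0.095]],[[-0.283,0.015,0.16],[0,0,-0.095]],[[-0.283,0.015,0.16],[0,0,-0.095]]], jaw=55)

```text
time_s: 19.27
position: [0.5037, -0.1607, 0.1215]
tool_rot: [[-0.043, 0.999, -0.0], [0.999, 0.043, 0.0], [0.0, -0.0, -1.0]]
ft_force: [-0.4, 0.3, -0.5]
grip_width: 0.055
gripper_force: 0.0
```

```bash
python3 -c "
from drv import *
o=st(); d=orange('wrist'); save(d,'f.png'); orange('scene')
P=cloud(d); T=(P-o['position'])@o['tool_rot']
m=(d['z_map']>0)&(abs(T[...,0])<.02)&(abs(T[...,1])>.02)&(abs(T[...,1])<.06)&(T[...,2]>-.07)&(T[...,2]<-.02)
for s in(1,-1):
  k=T[m&(T[...,1]*s>0)]; print(s,np.percentile(k[:,2]*1000,[50,98,100]).round(1),np.percentile(k[:,1]*1000,[2,50,98]).round(1))
# hatch edges: deck vs floor along the line through handle, rows in world
z=P[...,2]; 
for x0 in(.475,.535):
  q=P[(d['z_map']>0)&(abs(P[...,0]-x0)<.004)&(P[...,1]<-.02)&(P[...,1]>-.3)]; dk=q[abs(q[:,2]-.068)<.004]; fl=q[abs(q[:,2]-.01)<.006]
  print(x0,'deck y',np.sort(dk[:,1])[[0,-1]], 'gap', [ (a,b) for a,b in zip(np.sort(dk[:,1])[:-1],np.sort(dk[:,1])[1:]) if b-a>.05],'floor',fl[:,1].min() if len(fl) else 0,fl[:,1].max() if len(fl) else 0)
"
```

```text
19.27 [ 0.5037 -0.1607  0.1215] F [-0.4  0.3 -0.5] w 0.055 0.0 q [-31.  24.  85.   0.  71. -33.]
[[-4.290e-02  9.991e-01 -2.000e-04]
 [ 9.991e-01  4.290e-02  3.000e-04]
 [ 3.000e-04 -2.000e-04 -1.000e+00]]
wrist 3107 z95 0.0373 rect [ 502.8 -160.3] [ 23.7 104.1] 1.6 dir [ 4.20000e-02 -9.99000e-01  5.02694e+02 -1.61668e+02]
scene 423 z95 0.036 rect [ 507.3 -157.8] [ 23.  104.6] 1.1 dir [ 3.80000e-02 -9.99000e-01  5.07211e+02 -1.58820e+02]
1 [-56.  -36.9 -33.4] [26.9 28.  40.2]
-1 [-56.  -37.  -33.4] [-40.9 -28.7 -27.7]
0.475 deck y [-0.24767208 -0.02522152] gap [(np.float64(-0.23175393878908382), np.float64(-0.10190418252096424))] floor -0.24706103088329587 -0.10665829977391625
0.535 deck y [-0.24223097 -0.02272007] gap [(np.float64(-0.22569491156350327), np.float64(-0.0959205286144067))] floor -0.24072392578164853 -0.10063010822219905
```

View pics/f.png

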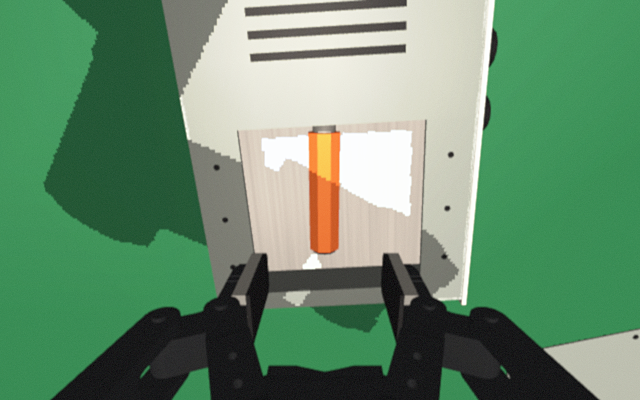

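The wrist view shows the handle (324,190) lying centred under the gripper, inside the hatch opening (rows 125-268), with the collar at (324,130). Descending with jaw 45.

Request:
step_arm(targets=[[[0,-0.002,0.06],[0,0,0]],[[0,-0.003,0.15],[0,0,0]],[[0,-0.003,0.25],[0,0,0]],[[0,-0.003,0.33],[0,0,0]],[[0,-0.003,0.39],[0,0,0]],[[0,-0.003,0.42],[0,0,0]],[[0,-0.003,0.44],[0,0,0]],[[0,-0.003,0.45],[0,0,0]],[[0,-0.003,0.455],[0,0,0]],[[0,-0.003,0.455],[0,0,0]]], jaw=45)

```text
time_s: 20.2
position: [0.5032, -0.1614, -0.0145]
tool_rot: [[-0.043, 0.999, 0.001], [0.999, 0.043, -0.001], [-0.001, 0.001, -1.0]]
ft_force: [0.1, 0.7, 0.2]
grip_width: 0.0446
gripper_force: 0.0
```

Request:
step_arm(targets=[[[0,0,0.003],[0,0,0]],[[0,0,0.003],[0,0,0]],[[0,0,0.003],[0,0,0]],[[0,0,0.003],[0,0,0]],[[0,0,0.003],[0,0,0]],[[0,0,0.003],[0,0,0]]], jaw=15, grip_force=80)

```text
time_s: 20.7
position: [0.5032, -0.1615, -0.0151]
tool_rot: [[-0.043, 0.999, 0.001], [0.999, 0.043, -0.001], [-0.001, 0.001, -1.0]]
ft_force: [-0.5, 0.6, 5.6]
grip_width: 0.0238
gripper_force: 79.2
```

```bash
python3 -c "
from drv import *
o=st(); d=orange('wrist'); orange('scene'); orange('side')
"
```

```text
20.7 [ 0.5032 -0.1615 -0.0151] F [-0.5  0.6  5.6] w 0.0238 79.2 q [-31.  35.  94.  -0.  51. -33.]
[[-4.320e-02  9.991e-01  1.400e-03]
 [ 9.991e-01  4.320e-02 -8.000e-04]
 [-9.000e-04  1.300e-03 -1.000e+00]]
wrist 11297 z95 0.0372 rect [ 502.5 -158.2] [ 24.1 100.3] 2.5 dir [ 4.3000e-02 -9.9900e-01  5.0233e+02 -1.5161e+02]
scene 183 z95 0.0362 rect [ 506.9 -188.9] [42.3 27.3] 79.5 dir [ 4.60000e-02 -9.99000e-01  5.08580e+02 -1.88263e+02]
side 313 z95 0.0358 rect [ 501.8 -190.6] [20.5 45.6] 7.7 dir [ 2.10000e-02 -1.00000e+00  5.00631e+02 -1.92330e+02]
```

Gripped on the handle (79 N). I plan the diagonal extraction in the driver's vertical plane, maximising clearance at each tilt.

```bash
cat > plan.py <<'E'
import numpy as np
# driver outline in its own axes (s along to tip, n up), mm
s=np.r_[np.arange(-55,56,2.5)]; H=np.r_[np.c_[s,0*s+13.5],np.c_[s,0*s-13.5],[[-55,0]]]
b=np.arange(56,206,2.5); B=np.r_[np.c_[b,0*b+4],np.c_[b,0*b-4]]; D=np.r_[H,B]
def rd(p,y0,y1,z0,z1):
    dy=np.maximum(np.maximum(y0-p[:,0],p[:,0]-y1),0); dz=np.maximum(np.maximum(z0-p[:,1],p[:,1]-z1),0); return np.hypot(dy,dz)
def clr(y,z,th):
    c,sn=np.cos(th),np.sin(th); p=np.c_[y+D[:,0]*c+D[:,1]*sn, z-D[:,0]*sn+D[:,1]*c]
    return min(rd(p,-99,76,65,68).min(),rd(p,-246,-229,65,68).min(),np.min(p[:,1]-10), np.min(76-p[:,0]))
def best(y,z,th,r=14):
    g=[(clr(a,b,np.radians(th)),-abs(a-y)-abs(b-z),a,b) for a in np.arange(y-r,y+r+.1,1) for b in np.arange(z-2,z+r+.1,1)]
    g=[(min(c,6),m,a,b) for c,m,a,b in g]; return max(g)
if __name__=='__main__':
    y,z=-160,23.5; a=38
    for th in (2,4,6,8,10,12,14,16,18,20,22,24,26,28,30):
        c,m,y,z=best(y,z,th); t=np.radians(th)
        print(th,'G',y,z,'clr %.1f'%c,'shift x %.3f z %.3f wy %.3f'%((y+160-a*np.sin(t))/300,(-(z-23.5)+a*(np.cos(t)-1))/300,-th/45))
    dx,dz=-np.cos(t),np.sin(t)
    for L in (20,40,80,120,160): print('pull',L,clr(y+L*dx,z+L*dz,t))
E
python3 plan.py
```

```text
2 G -160.0 31.5 clr 6.0 shift x -0.004 z -0.027 wy -0.044
4 G -160.0 34.5 clr 6.0 shift x -0.009 z -0.037 wy -0.089
6 G -160.0 41.5 clr 6.0 shift x -0.013 z -0.061 wy -0.133
8 G -160.0 48.5 clr 6.0 shift x -0.018 z -0.085 wy -0.178
10 G -160.0 55.5 clr 6.0 shift x -0.022 z -0.109 wy -0.222
12 G -162.0 62.5 clr 6.0 shift x -0.033 z -0.133 wy -0.267
14 G -162.0 69.5 clr 6.0 shift x -0.037 z -0.157 wy -0.311
16 G -176.0 76.5 clr 6.0 shift x -0.088 z -0.182 wy -0.356
18 G -189.0 83.5 clr 6.0 shift x -0.136 z -0.206 wy -0.400
20 G -196.0 89.5 clr 6.0 shift x -0.163 z -0.228 wy -0.444
22 G -204.0 96.5 clr 6.0 shift x -0.194 z -0.253 wy -0.489
24 G -208.0 102.5 clr 6.0 shift x -0.212 z -0.274 wy -0.533
26 G -213.0 109.5 clr 6.0 shift x -0.232 z -0.299 wy -0.578
28 G -216.0 115.5 clr 6.0 shift x -0.246 z -0.321 wy -0.622
30 G -217.0 121.5 clr 6.0 shift x -0.253 z -0.344 wy -0.667
pull 20 6.095252177790576
pull 40 6.095252177790589
pull 80 9.220469825844967
pull 120 46.26026659935707
pull 160 48.333682688509114
```

Clearance of at least 6 mm all the way. First stage is to 10 degrees of tilt, then I check the pose.

Request:
step_arm(targets=[[[-0.002,0,-0.015],[0,-0.02,0]],[[-0.004,0,-0.027],[0,-0.044,0]],[[-0.009,0,-0.038],[0,-0.089,0]],[[-0.013,0,-0.061],[0,-0.133,0]],[[-0.018,0,-0.085],[0,-0.178,0]],[[-0.022,0,-0.109],[0,-0.222,0]],[[-0.022,0,-0.109],[0,-0.222,0]],[[-0.022,0,-0.109],[0,-0.222,0]]])

```text
time_s: 21.52
position: [0.5032, -0.1674, 0.017]
tool_rot: [[-0.043, 0.999, 0.008], [0.984, 0.044, -0.173], [-0.173, 0.001, -0.985]]
ft_force: [-1.0, -0.3, -1.2]
grip_width: 0.0238
gripper_force: 78.6
```

```bash
cat >> drv.py <<'E'
def pose(names=('scene','side','wrist')):
    o=env.observe(); A=[]
    for n in names:
        d=cam(n); P=cloud(d); i=cv2.cvtColor(d['img'],cv2.COLOR_RGB2HSV)
        m=(i[...,0]>6)&(i[...,0]<22)&(i[...,1]>150)&(i[...,2]>90)&(d['z_map']>0)&(np.linalg.norm(P-o['position'],axis=-1)<.2)
        nn,l,s,c=cv2.connectedComponentsWithStats(m.astype(np.uint8)); 
        p=P[np.isin(l,[k for k in range(1,nn) if s[k,4]>15])]; v=np.linalg.svd(p-p.mean(0),full_matrices=False)[2][0]; v*=np.sign(v[1])
        a=p@v; f=lambda q:p[abs(a-np.percentile(a,q))<.006]
        e0,e1=f(1),f(99); print(n,len(p),'axis',v.round(3),'tilt',np.degrees(np.arcsin(-v[2])).round(1),'butt end mean',e0.mean(0).round(3),'front',e1.mean(0).round(3),'len',(np.ptp(a)).round(3), 'tool',((p.mean(0)-o['position'])@o['tool_rot']).round(3))
E
python3 -c "
from drv import *
o=st(); pose()
"
```

```text
21.52 [ 0.5032 -0.1674  0.017 ] F [-1.  -0.3 -1.2] w 0.0238 78.6 q [-26.  31.  95. -11.  50. -22.]
[[-4.330e-02  9.990e-01  8.400e-03]
 [ 9.839e-01  4.410e-02 -1.733e-01]
 [-1.735e-01  8.000e-04 -9.848e-01]]
scene 238 axis [ 0.015  0.978 -0.207] tilt 11.9 butt end mean [ 0.513 -0.204  0.07 ] front [ 0.512 -0.108  0.051] len 0.105 tool [-0.014  0.009 -0.046]
side 661 axis [-0.093  0.979 -0.182] tilt 10.5 butt end mean [ 0.497 -0.209  0.068] front [ 0.491 -0.113  0.051] len 0.105 tool [-0.011 -0.009 -0.043]
wrist 11428 axis [-0.042  0.985 -0.166] tilt 9.6 butt end mean [ 0.504 -0.201  0.072] front [ 0.5   -0.11   0.056] len 0.131 tool [ 0.009 -0.001 -0.049]
```

Tilt is 10 degrees and the driver follows as predicted. Computing the remaining rows.

```bash
python3 - <<'E'
import numpy as np
from plan import clr
a=38; r=np.radians
T=lambda y,z,th:np.array([y-a*np.sin(r(th)),z-a*np.cos(r(th))])
def seg(W,w0):
    t0=T(*w0); x=np.array([np.cos(r(w0[2])),-np.sin(r(w0[2]))]); k=np.array([-np.sin(r(w0[2])),-np.cos(r(w0[2]))])
    for w in W: d=T(*w)-t0; print(w,'clr %.1f'%clr(w[0],w[1],r(w[2])),'x %.3f z %.3f wy %.3f'%(d@x/300,d@k/300,-(w[2]-w0[2])/45))
w0=(-160,55.5,10)
seg([(-161,59,11),(-162,62.5,12),(-162,66,13),(-163,69.5,14),(-170,73,15),(-177,76.5,16),(-183,80,17),(-189,83.5,18),(-196,89.5,20)],w0); print()
w1=(-196,89.5,20)
L=lambda y,z,th,l:(y-l*np.cos(r(th)),z+l*np.sin(r(th)),th)
seg([(-200,93,21),(-204,96.5,22),(-208,102.5,24),(-213,109.5,26)],w1); print()
w2=(-213,109.5,26)
seg([L(*w2,l) for l in (20,40,80,120,160)]+[L(*w2,120)[:1]+(260,26)],w2)
E
```

```text
(-161, 59, 11) clr 6.2 x -0.008 z -0.011 wy -0.022
(-162, 62.5, 12) clr 6.3 x -0.015 z -0.022 wy -0.044
(-162, 66, 13) clr 6.3 x -0.019 z -0.033 wy -0.067
(-163, 69.5, 14) clr 6.4 x -0.027 z -0.045 wy -0.089
(-170, 73, 15) clr 6.5 x -0.054 z -0.052 wy -0.111
(-177, 76.5, 16) clr 6.5 x -0.081 z -0.060 wy -0.133
(-183, 80, 17) clr 6.3 x -0.105 z -0.068 wy -0.156
(-189, 83.5, 18) clr 6.2 x -0.129 z -0.076 wy -0.178
(-196, 89.5, 20) clr 6.1 x -0.160 z -0.093 wy -0.222

(-200, 93, 21) clr 6.1 x -0.019 z -0.006 wy -0.022
(-204, 96.5, 22) clr 6.2 x -0.037 z -0.013 wy -0.044
(-208, 102.5, 24) clr 6.1 x -0.061 z -0.027 wy -0.089
(-213, 109.5, 26) clr 6.1 x -0.089 z -0.044 wy -0.133

(np.float64(-230.97588092598335), np.float64(118.26742293578155), 26) clr 6.1 x -0.067 z -0.000 wy 0.000
(np.float64(-248.9517618519667), np.float64(127.03484587156309), 26) clr 6.1 x -0.133 z 0.000 wy 0.000
(np.float64(-284.9035237039334), np.float64(144.56969174312619), 26) clr 6.1 x -0.267 z 0.000 wy 0.000
(np.float64(-320.8552855559), np.float64(162.1045376146893), 26) clr 38.2 x -0.400 z -0.000 wy 0.000
(np.float64(-356.8070474078667), np.float64(179.63938348625237), 26) clr 40.3 x -0.533 z 0.000 wy 0.000
(np.float64(-320.8552855559), 260, 26) clr 107.2 x -0.543 z -0.293 wy 0.000
```

Request:
step_arm(targets=[[[-0.008,0,-0.011],[0,-0.022,0]],[[-0.015,0,-0.022],[0,-0.044,0]],[[-0.019,0,-0.033],[0,-0.067,0]],[[-0.027,0,-0.045],[0,-0.089,0]],[[-0.054,0,-0.052],[0,-0.111,0]],[[-0.081,0,-0.06],[0,-0.133,0]],[[-0.105,0,-0.068],[0,-0.156,0]],[[-0.129,0,-0.076],[0,-0.178,0]],[[-0.16,0,-0.093],[0,-0.222,0]],[[-0.16,0,-0.093],[0,-0.222,0]]])

```text
time_s: 22.5
position: [0.5052, -0.2113, 0.0533]
tool_rot: [[-0.04, 0.999, 0.016], [0.938, 0.043, -0.344], [-0.344, 0.001, -0.939]]
ft_force: [0.3, 0.6, -0.5]
grip_width: 0.0239
gripper_force: 78.6
```

Request:
step_arm(targets=[[[-0.019,0,-0.006],[0,-0.022,0]],[[-0.037,0,-0.013],[0,-0.044,0]],[[-0.05,0,-0.02],[0,-0.067,0]],[[-0.061,0,-0.027],[0,-0.089,0]],[[-0.075,0,-0.035],[0,-0.111,0]],[[-0.089,0,-0.044],[0,-0.133,0]],[[-0.089,0,-0.044],[0,-0.133,0]],[[-0.089,0,-0.044],[0,-0.133,0]]])

```text
time_s: 23.17
position: [0.5058, -0.2307, 0.0741]
tool_rot: [[-0.039, 0.999, 0.019], [0.898, 0.043, -0.437], [-0.438, 0.0, -0.899]]
ft_force: [-0.7, -0.2, -1.4]
grip_width: 0.024
gripper_force: 78.6
```

```bash
python3 -c "
from drv import *
o=st(); pose(); d=cam('side'); im=cv2.resize(d['img'][100:360,280:640],(780,563)); cv2.imwrite('pics/g.png',cv2.cvtColor(im,cv2.COLOR_RGB2BGR))
"
```

```text
23.17 [ 0.5058 -0.2307  0.0741] F [-0.7 -0.2 -1.4] w 0.024 78.6 q [-25.  28.  94. -30.  50.  -9.]
[[-3.900e-02  9.991e-01  1.920e-02]
 [ 8.982e-01  4.350e-02 -4.375e-01]
 [-4.379e-01  2.000e-04 -8.990e-01]]
scene 293 axis [ 0.013  0.887 -0.461] tilt 27.5 butt end mean [ 0.515 -0.252  0.135] front [ 0.514 -0.163  0.09 ] len 0.108 tool [-0.01   0.009 -0.045]
side 905 axis [-0.05   0.898 -0.438] tilt 26.0 butt end mean [ 0.499 -0.257  0.133] front [ 0.494 -0.169  0.091] len 0.106 tool [-0.008 -0.009 -0.042]
wrist 11021 axis [-0.04   0.899 -0.436] tilt 25.8 butt end mean [ 0.506 -0.247  0.136] front [ 0.502 -0.164  0.095] len 0.113 tool [ 0.011 -0.    -0.049]
```

View pics/g.png

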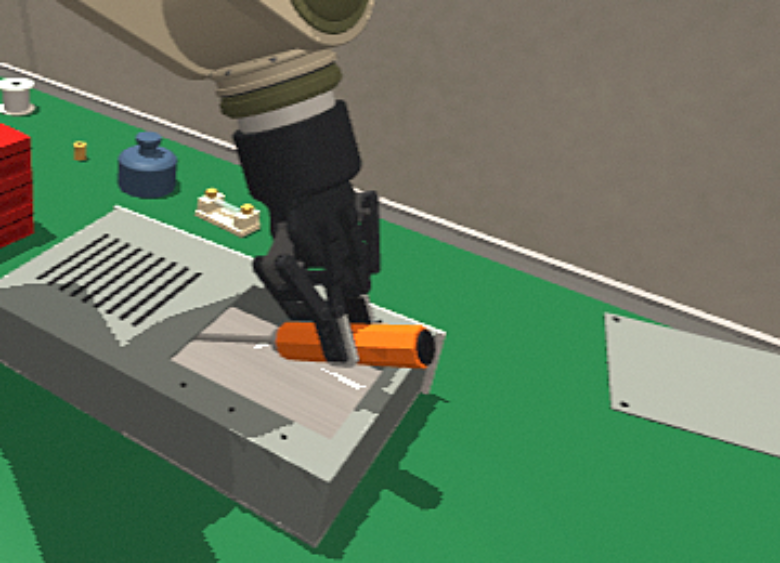

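The view shows the handle (360,345) fully out above the hatch with the blade still entering it at (200,340). Now pulling out along the axis, then up.

Request:
step_arm(targets=[[[-0.03,0,0],[0,0,0]],[[-0.08,0,0],[0,0,0]],[[-0.14,0,0],[0,0,0]],[[-0.2,0,0],[0,0,0]],[[-0.26,0,0],[0,0,0]],[[-0.32,0,0],[0,0,0]],[[-0.37,0,0],[0,0,0]],[[-0.4,0,0],[0,0,0]],[[-0.4,0,0],[0,0,0]]])

```text
time_s: 24.12
position: [0.5104, -0.3406, 0.1275]
tool_rot: [[-0.037, 0.999, 0.019], [0.898, 0.041, -0.439], [-0.439, 0.001, -0.898]]
ft_force: [-0.1, 0.5, 0.2]
grip_width: 0.0237
gripper_force: 78.6
```

Request:
step_arm(targets=[[[-0.015,0,-0.03],[0,0,0]],[[-0.045,0,-0.09],[0,0,0]],[[-0.08,0,-0.165],[0,0,0]],[[-0.115,0,-0.235],[0,0,0]],[[-0.14,0,-0.285],[0,0,0]],[[-0.15,0,-0.31],[0,0,0]],[[-0.15,0,-0.31],[0,0,0]],[[-0.15,0,-0.31],[0,0,0]],[[-0.15,0,-0.31],[0,0,0]],[[-0.15,0,-0.31],[0,0,0]]])

```text
time_s: 24.95
position: [0.51, -0.3379, 0.2283]
tool_rot: [[-0.04, 0.999, 0.017], [0.899, 0.043, -0.436], [-0.436, -0.002, -0.9]]
ft_force: [-0.2, 0.1, -1.2]
grip_width: 0.0238
gripper_force: 78.6
```

```bash
python3 -c "
from drv import *
o=st(); pose(); print(o['qvel'].round(2)); col(); d=cam('scene'); save(d,'h.png')
v=o['tool_rot'][:,0]; g=o['position']-.038*o['tool_rot'][:,2]; print('tip',g+.205*v,'org',g,'butt',g-.055*v)
"
```

```text
24.95 [ 0.51   -0.3379  0.2283] F [-0.2  0.1 -1.2] w 0.0238 78.6 q [-35.  22.  75. -22.  69. -32.]
[[-0.0399  0.9991  0.017 ]
 [ 0.8989  0.0433 -0.436 ]
 [-0.4363 -0.0021 -0.8998]]
scene 567 axis [-0.02   0.895 -0.445] tilt 26.4 butt end mean [ 0.52  -0.36   0.288] front [ 0.515 -0.271  0.246] len 0.108 tool [-0.004  0.009 -0.045]
side 2130 axis [-0.044  0.898 -0.437] tilt 25.9 butt end mean [ 0.502 -0.364  0.286] front [ 0.498 -0.277  0.243] len 0.105 tool [-0.007 -0.009 -0.04 ]
wrist 10418 axis [-0.04   0.902 -0.431] tilt 25.5 butt end mean [ 0.511 -0.356  0.29 ] front [ 0.507 -0.272  0.25 ] len 0.103 tool [ 0.014 -0.    -0.05 ]
[-0.05  0.02 -0.36  0.01  0.04 -0.02]
25.1 [ 0.5102 -0.3382  0.229 ] F [-0.8 -0.5 -1. ] w 0.0239 78.6 q [-35.  22.  75. -22.  69. -32.]
[[-0.0393  0.9991  0.0179]
 [ 0.8986  0.0432 -0.4367]
 [-0.437  -0.0011 -0.8994]]
scene
[341. 164.] 1978 ztop 0.1206 med 0.1186 ctr [485.  225.4] size [ 58.3 172.5] ang 88.3
0.005 262 x [407.9 570.2] y [193.7 194.2 197.8]
0.045 262 x [407.5 570.9] y [194. 195. 198.]
0.095 211 x [408.6 569.9] y [194.7 195.2 198.3]
side
[257. 193.] 3987 ztop 0.1196 med 0.1189 ctr [481.5 222.1] size [ 56.5 170.6] ang 88.4
0.005 710 x [396.3 562.8] y [192.4 192.9 196.4]
0.045 649 x [397.  565.2] y [193.  193.6 196.8]
0.095 563 x [396.2 564.4] y [192.6 193.4 197.1]
tip [ 0.50120816 -0.13707137  0.17303605] org [ 0.50938461 -0.32135083  0.26247444] butt [ 0.51157829 -0.37079166  0.2864701 ]
```

View pics/h.png

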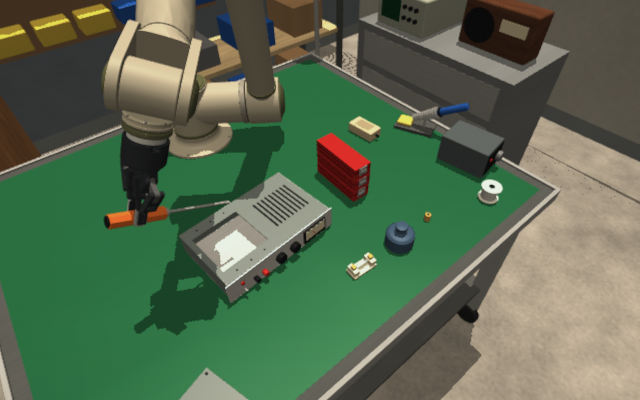

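The driver is held clear (handle at 135,217, blade to 228,203, tip about 0.17 m high), with the column straight at (343,165). I settle for a moment, then hand in.

Request:
step_arm(targets=[[[0,0,0],[0,0,0]],[[0,0,0],[0,0,0]],[[0,0,0],[0,0,0]],[[0,0,0],[0,0,0]],[[0,0,0],[0,0,0]],[[0,0,0],[0,0,0]]])

```text
time_s: 25.75
position: [0.5104, -0.3383, 0.2298]
tool_rot: [[-0.039, 0.999, 0.019], [0.898, 0.043, -0.437], [-0.438, 0.0, -0.899]]
ft_force: [0.6, -0.5, -0.3]
grip_width: 0.0239
gripper_force: 78.6
```

```bash
python3 -c "
from h import *
st(); print(close_job())"
```

```text
25.75 [ 0.5104 -0.3383  0.2298] F [ 0.6 -0.5 -0.3] w 0.0239 78.6 q [-35.  22.  75. -22.  69. -32.]
[[-0.0389  0.9991  0.0189]
 [ 0.8982  0.0432 -0.4375]
 [-0.4379  0.     -0.899 ]]
the job is handed in; nothing more can be done
None
```

I handed the job in at 25.8 s (no verdict was returned): the three cases stand in one column aligned within about 1 mm, and the screwdriver is held still in the gripper with its lowest point, the tip, about 0.17 m above the mat.

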